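# Hang the dial thermometer on the adjustable hook, dial outward

### The arm

A 6-joint arm with a two-finger parallel gripper is mounted at the origin on the work surface. World frame = base frame: x ahead of the robot, y to its left, z up, the work surface at z = 0. Lengths are in mm, angles in rad, forces in N, time in s.
With the tool pointing down it reaches from about 350 to 875 mm from the base axis. Payload 4.2 kg.
Tool frame: the origin (TCP) lies where the fingers leave the gripper's body, on its centre line; the fingertips stand 73 mm ahead of it and the grasp point (between the pads) lies 54 mm ahead of it; z points along the fingers, y is the direction in which the jaws open and shut (so a half turn about z gives the same grasp; the last joint's range is limited). The gripper opens to 85 mm and grips with 20 to 120 N. Pads are 22 mm wide; open, the fingers measure 114 mm over their backs; the gripper's body (76 mm by 85 mm) begins 54 mm behind the grasp point. The pads swing forward as they close: fully open they stand 13 mm farther back than shut.
Start: joints at [-0.981, 0.385, 0.008, 0, -1.194, -0.259], TCP at [203.015, -591.088, 303.912] pointing down, gripper open.
Joint ranges: [-3.14, 3.14], [-1.21, 2.06], [-1.07, 1.41], [-3.16, 2.05], [-2.99, -0.16], [-3.1, 3.1]. Speed limits (rad/s): [2.79, 2.79, 3.14, 3.14, 3.14, 3.14].

### API

Orientations are given as a unit quaternion [x, y, z, w].
In Python, from bench import arm gives the robot as it stands.
- The arm moves only by the tool apply_moves, never from a script. Its argument "increments" is a list that holds one entry, the list of rows, each a list of 7 numbers: the shift along the tool's x, y, z scaled (see below), then the turn, a rotation vector about the tool's x, y, z scaled (see below), then the gripper's target within -1 to 1 (fully open at 1, half-way at 0, shut at -1). A call has 1 to 10 rows; each row is the pose to reach, as a shift and turn from the pose commanded when the call began, along the tool's axes at that moment; what a row does not reach only later rows make up. The controller multiplies each number of a shift by 100 mm and each number of a turn by 0.5 rad. A row lasts 1/10 s, in which the tool goes at most 50 mm and 8.59 degrees, less where a joint would pass 70% of its speed; a pose out of reach is approached as far as the arm can. A call with a number of a shift or a turn outside -1 to 1 is refused whole. A call with a gripper value outside its range is refused whole. The fingers move at their own pace and stop on an object; the grip force is fixed at half the most. Time passes only in rows, so rows that repeat a pose let the fingers close. It gives the time, the measured TCP pose, the force and the opening at its end, in the units of the state.
- arm.read_state(): the state, without advancing time (a new reading comes with each control period).
- arm.get_image(name): name is "scene" or "side" or "wrist"; returns a dict with "img" (384x512x3 uint8, red, green, blue), "fx", "fy", "cx", "cy" (pixels), "pose" (4x4, takes a point from camera to world coordinates). Camera axes: x right, y up, looking along -z (the intrinsics and any distortion apply to the point x, -y, -z); pixel columns grow to the right and rows downward; lengths in mm; the calibration is good to about 2 mm. A picture is of the moment at which its call begins. There is no depth.
- arm.job_done(): hands the job in, once; it reports no verdict.
Trained networks look in a picture, given as the dict that the camera call returned (one of the last four; its "shot" number tells which), for a name from the list of things; names that differ only in an ending like _2 or _b are one class to them, and where a whole thing is asked for, a point or a joint stands for the part that bears it (a point fixed in the world has none). Each returns a list of dicts, best first, with "conf" (0 to 1); they miss things now and then, are a little off and sometimes report something else, mostly with a low value. They report only what shows in the picture. A call takes as long as a camera call. They do not tell look-alikes from the thing itself.
- arm.outline_of(label, picture): "pixels" (384x512 bool, what is visible of it) and "box" ([centre column, centre row, width, height] in pixels, round what is visible of it).
- arm.mark_of(label, picture): "at" ([column, row] in pixels: a listed point, or the origin of a listed thing).
The state is a dict: "clock": time; "joints": joint angles; "joint_vel": joint speeds; "joint_efforts": joint torques, N m; "position": TCP position; "ee_rot": TCP orientation; "contact_force": force on the tool from outside, world axes, zero at the start; "wrist_torque": the same for the moment, N m; "gripper_width": finger opening in mm.
Only numpy, scipy, OpenCV 4.12 (cv2) and the standard library are available. Lean on these libraries where they do the work, as an engineer would, in place of code of your own. Each camera call takes 0.05 s, during which the arm holds its last target.

### The job

Hang the dial thermometer on the hook stand with its dial facing outward, away from the stand's post: bring it in from the front, lower its crossbar into the open front of the double hook until you feel the hook carry it (no dropping, no hard pressing: never more than about 20 N on the hook), then keep hold and slide it back under the keepers until the crossbar reaches the stops, and let go so that it hangs there at rest. The hook's height has been set by hand and is not measured, so find it by touch; leave everything else on the counter where it stands.

Things in the scene. Friction and masses are not known exactly. Their poses are not given: they have to be found in the camera images.
- thermometer_center (a point): Loose dial thermometer standing upright (0.18 to 0.29 kg, 141 mm tall), the only thing with a crossbar. This is its housing's centre, 29 mm above the foot's underside. Metal housing 16 mm thick (own x), 54 wide (own y), 48 tall (own z, up). Foot 44 (x) by 64 (y) by 5 mm, flat below. The round white marked dial, 45 mm across, is on the +x face; the -x face is plain.
- thermometer_tab (a point): Centre of the thermometer's grip tab at its top, 118.5 mm above the foot's underside: a flat metal block 12 mm thick (own x), 22 mm wide (own y), 45 mm tall. Grasp it here from above. Fingertips kept above 105 mm over the foot's underside stay clear of every part of the hook.
- thermometer_bar (a point): Centre of the thermometer's crossbar, a steel rod 6 mm thick and 60 mm long along own y, 86 mm above the foot's underside. A neck 8 mm wide (y) and 6 mm thick (x) joins housing, crossbar and tab; 30 mm of it is free between the housing's top and the crossbar's underside, 10 mm above the crossbar. Axes as the thermometer's.
- thermometer_dial (a point): Centre of the dial, 9.5 mm from the housing's centre along own +x; the dial looks along own +x.
- thermometer: The same thermometer; origin at the centre of the foot's underside, axes as above.
- stand: Hook stand, fixed to the counter: round foot 90 mm across, upright post 22 mm thick. Origin on the post's axis at the counter, z up; the hook on top points along own +x, which is outward. Hook: two rigid level steel wires 6 mm thick along +x at y = -22 and +22 mm (38 mm free between them). The crossbar lies across both, housing below: wider than the gap, it must come in from the front.
- stand_mouth (a point): On the stand, 83 mm outward from the post's axis, 160 mm above the counter: plumb in the middle of the hook's open front. The wires' upper side lies up to 15 mm above or below this point; this height differs each time and is not measured. Open from above from 71 to 95 mm outward of the post's axis; there the wires' ends turn up, rising 13 mm above the wires; the hook ends at 101 mm.
- stand_home (a point): On the stand, 51 mm outward from the post's axis, 160 mm above the counter (true height differs as at the mouth): in plan where the crossbar's centre lies when fully back at the upright stop wires (faces at 48 mm). Keepers, wires 10 mm above the hook's wires, roof over 48 to 71 mm; a round knob on each, right over this point, is the stand's highest part, 19 mm above the wires' upper side.
- mug: Bystander, to be left alone: white mug, 76 mm wide, 85 mm tall. Origin at its underside.
- timer: Bystander, to be left alone: small white kitchen timer standing upright, a plain 30 x 50 x 55 mm block without foot or crossbar. Origin at its underside.
- jar: Bystander, to be left alone: glass jar with a steel lid, 64 mm wide, 90 mm tall. Origin at its underside.
- soap: Bystander, to be left alone: white soap bottle, 60 mm wide, 150 mm tall. Origin at its underside.
- tumbler: Bystander, to be left alone: grey tumbler, 68 mm wide, 100 mm tall. Origin at its underside.
- spoon: Bystander, to be left alone: long spoon lying on the counter. Origin at its underside.
- bowl: Bystander, to be left alone: white bowl, 120 mm wide, 50 mm tall. Origin at its underside.
Mind the look-alikes: they are no part of the job. Leave any blue or yellow look-alike of the thermometer alone.

How it is judged:
By the outcome, as a careful person would: the job done as asked, in the order asked, and still so for the second after the job is handed in, with the robot touching nothing.
It also fails if it takes over 67 s, if anything falls off the work surface, if the arm or the gripper's body presses on something with over 40 N, if the wrist force passes 120 N, or if a joint passes its speed limit or range.

## Working session

There is one attempt and no reset: what is moved stays moved. The work goes in short steps, Python scripts to look and compute and a tool call to move; the robot and the scene stay as the last step left them, time stands still between calls to the robot, and variables do not carry over. Pictures are saved under pics/ and viewed, and the job is handed in when it is done.

Besides the shell and the picture viewer there is one more tool, called after "Emit:" by a JSON object that holds its "op" and its "data", one argument or row to a line. apply_moves: Moves the arm, as the interface text tells. Shifts and turns lie within -1 to 1; 1 stands for 100 mm of shift or 0.5 rad of turn. Its arguments: {"type":"object","properties":{"increments":{"type":"array"}},"required":["increments"]}

```bash
ls; mkdir -p pics; cat > h.py <<'E'
import numpy as np, cv2
from bench import arm
def save(p,n): cv2.imwrite('pics/'+n, cv2.cvtColor(p['img'],cv2.COLOR_RGB2BGR))
E
python3 - <<'E'
from h import *
s=arm.read_state(); print(s)
for n in ['scene','side','wrist']:
    p=arm.get_image(n); save(p,n+'0.png'); print(n,{k:v for k,v in p.items() if k!='img'})
    for l in ['thermometer','stand','stand_mouth','stand_home','thermometer_tab','thermometer_dial','thermometer_bar','thermometer_center']:
        print(l,[(np.round(d['at'],1).tolist(),round(d['conf'],2)) for d in arm.mark_of(l,p)])
E
python3 -c "
import cv2,numpy as np
a=[cv2.imread('pics/%s0.png'%n) for n in ['scene','side','wrist']]
"
```

```text
pics
{'clock': 0.0, 'joints': array([-9.81369788e-01,  3.85542868e-01,  6.60533338e-03, -4.79378573e-04,
       -1.19403268e+00, -2.58620600e-01]), 'joint_vel': array([ 0.00133541,  0.00098392, -0.00047352,  0.000256  , -0.00240165,
       -0.00067388]), 'joint_efforts': array([-2.62035755e-04, -3.92285550e+01,  1.88397181e+01,  4.18632209e+00,
       -4.65781748e-03,  4.70092552e-07]), 'position': array([ 202.88927439, -590.68627705,  302.82458333]), 'ee_rot': array([-1.64562492e-01,  9.86366035e-01,  1.08234319e-03, -2.44149696e-04]), 'contact_force': array([ 0.0383759 ,  1.28184852, -0.42318584]), 'wrist_torque': array([ 0.02941412, -0.00392589,  0.030487  ]), 'gripper_width': 85.53028528198807}
scene {'fx': 475.7405985118438, 'fy': 475.7405985118438, 'cx': 260.70925454369745, 'cy': 183.13598881739557, 'pose': array([[ 8.28234960e-01, -3.34071719e-01,  4.49914368e-01,
         1.25065932e+03],
       [ 5.60155578e-01,  5.16324529e-01, -6.47792181e-01,
        -9.78942770e+02],
       [-1.58927769e-02,  7.88546173e-01,  6.14770162e-01,
         1.06580059e+03],
       [ 0.00000000e
[... 1970 characters left out ...]
0.57), ([289.0, 157.5], 0.32)]
wrist {'fx': 280.7399624686988, 'fy': 280.7399624686988, 'cx': 255.5018311449311, 'cy': 188.91696516571918, 'pose': array([[-3.23968972e-01, -8.95090266e-01, -3.06361747e-01,
         1.23491261e+02],
       [ 9.46067706e-01, -3.06520642e-01, -1.04885610e-01,
        -6.18693778e+02],
       [-2.41113179e-05, -3.23818639e-01,  9.46119173e-01,
         3.73728581e+02],
       [ 0.00000000e+00,  0.00000000e+00,  0.00000000e+00,
         1.00000000e+00]]), 'shot': 3}
thermometer [([416.1, 368.8], 0.65)]
stand []
stand_mouth []
stand_home []
thermometer_tab []
thermometer_dial [([425.1, 380.8], 0.87), ([415.8, 366.9], 0.52)]
thermometer_bar []
thermometer_center []
```

View pics/scene0.png

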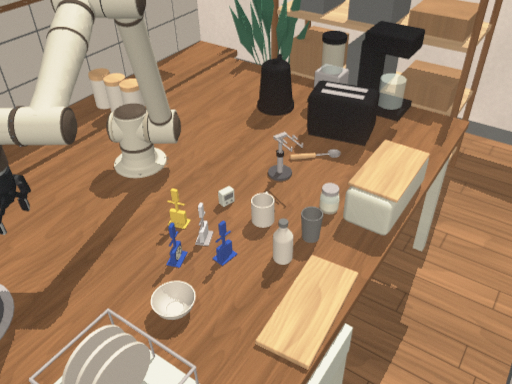

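View pics/side0.png

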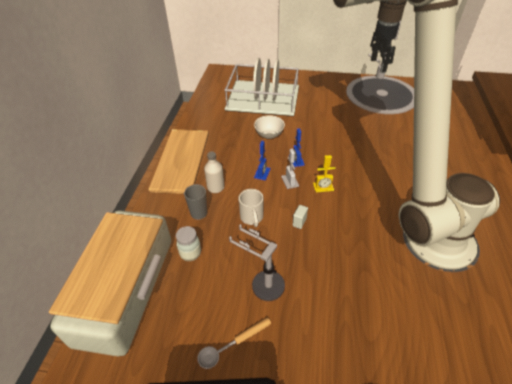

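View pics/wrist0.png

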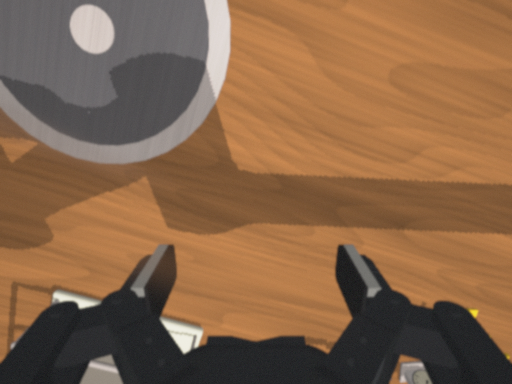

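```bash
python3 - <<'E'
import cv2
a=cv2.imread('pics/scene0.png'); cv2.imwrite('pics/scene0c.png',cv2.resize(a[110:290,130:350],None,fx=3.3,fy=3.3,interpolation=cv2.INTER_CUBIC))
a=cv2.imread('pics/side0.png'); cv2.imwrite('pics/side0c.png',cv2.resize(a[115:305,170:370],None,fx=3.1,fy=3.1,interpolation=cv2.INTER_CUBIC))
E
```

```text
(no output)
```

View pics/scene0c.png

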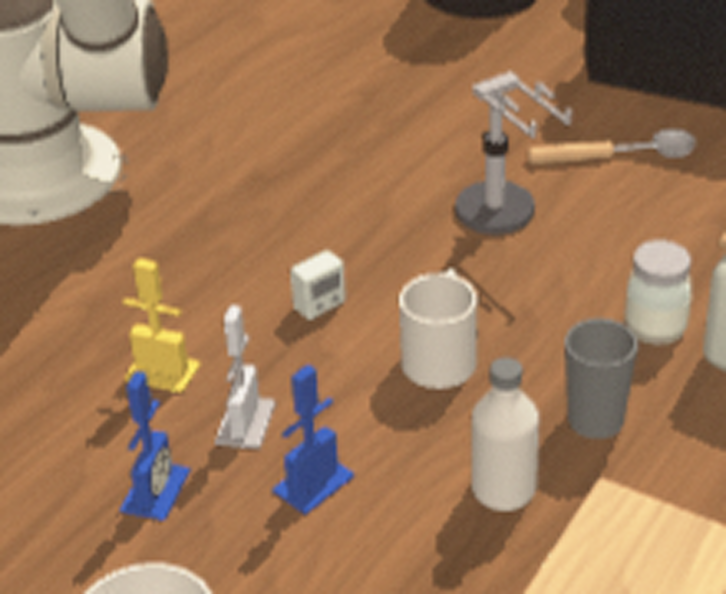

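View pics/side0c.png

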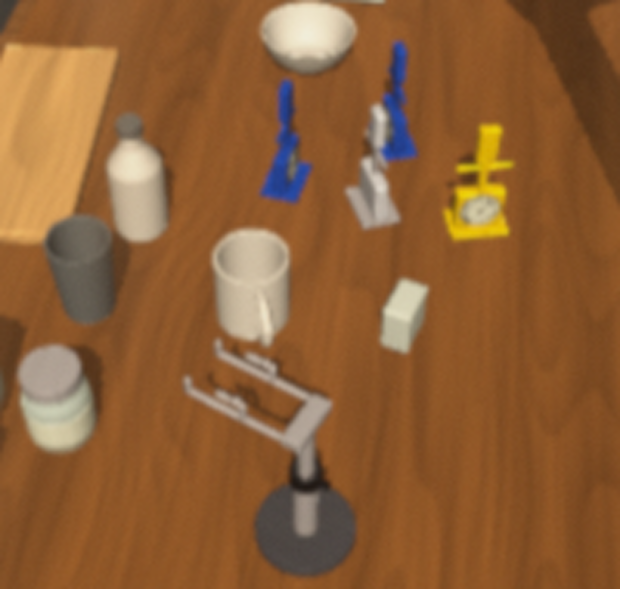

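Look-alikes: yellow at scene (177,213), two blue at (175,250) and (224,247). The metal one at scene (203,228) / side (290,175) fits, being the only uncoloured one with a crossbar. The timer at (227,196) has no bar. Next I'll triangulate.

```bash
cat >> h.py <<'E'
def ray(p,uv):
    d=np.array([(uv[0]-p['cx'])/p['fx'],-(uv[1]-p['cy'])/p['fy'],-1.]); R=np.array(p['pose'])
    d=R[:3,:3]@d; return R[:3,3],d/np.linalg.norm(d)
def proj(p,X):
    R=np.array(p['pose']); c=(np.atleast_2d(X)-R[:3,3])@R[:3,:3]
    return np.c_[p['cx']+p['fx']*c[:,0]/-c[:,2], p['cy']+p['fy']*c[:,1]/c[:,2]]
def tri(obs):
    A=np.zeros((3,3));b=np.zeros(3)
    for p,uv in obs:
        o,d=ray(p,uv);M=np.eye(3)-np.outer(d,d);A+=M;b+=M@o
    X=np.linalg.solve(A,b); return X,[np.linalg.norm((np.eye(3)-np.outer(ray(p,uv)[1],ray(p,uv)[1]))@(X-ray(p,uv)[0])) for p,uv in obs]
def atz(p,uv,z):
    o,d=ray(p,uv); return o+d*(z-o[2])/d[2]
E
python3 - <<'E'
from h import *
a=arm.get_image('scene');b=arm.get_image('side')
np.set_printoptions(precision=1,suppress=True)
for n,u,v in [('stand',(279,172.1),(271.8,287.2)),('mouth',(298.4,149.8),(235.3,238.7)),('home',(289.9,143),(250.8,244.9)),('tab',(199,210.8),(293.5,154.5)),('tab2',(202,210.8),(293.5,154.5)),('bar',(204,215.5),(289.8,160.4)),('ctr',(204.2,232.3),(290.8,175.3)),('org',(202.5,237.5),(289.4,184.1))]:
    print(n,*tri([(a,u),(b,v)]), atz(a,u,0),atz(b,v,0))
for n,p in(('scene',a),('side',b)):
    for l in ['thermometer','stand']:
        for d in arm.outline_of(l,p): print(n,l,np.round(d['box'],1),round(d['conf'],2))
E
```

```text
stand [486.7 235.4   0.8] [np.float64(4.369545136681766), np.float64(4.369545136681653)] [490.6 237.2   0. ] [482.9 232.7  -0. ]
mouth [586.4 200.6 156.9] [np.float64(3.504156562225559), np.float64(3.5041565622256634)] [475.8 405.4   0. ] [615.6  84.8   0. ]
home [543.2 216.4 160.7] [np.float64(3.2115349264069835), np.float64(3.2115349264070887)] [421.5 429.4   0. ] [564.6 100.7   0. ]
tab [ 472.5 -194.6  118. ] [np.float64(3.422256852158295), np.float64(3.4222568521583243)] [380.1 -96.8   0. ] [ 476.1 -337.3    0. ]
tab2 [ 475.9 -190.4  118.7] [np.float64(7.568603452259102), np.float64(7.568603452259046)] [388.7 -91.2   0. ] [ 476.1 -337.3    0. ]
bar [ 483.  -186.5   97.9] [np.float64(3.450284579404049), np.float64(3.450284579403949)] [ 409.7 -106.     0. ] [ 486.6 -301.5    0. ]
ctr [ 477.2 -189.6   27. ] [np.float64(4.336820843382703), np.float64(4.336820843382711)] [ 462.1 -168.7    0. ] [ 475.  -221.5    0. ]
org [ 472.5 -185.1   -6.1] [np.float64(3.845346609640014), np.float64(3.8453466096400994)] [ 472.7 -190.1    0. ] [ 475.4 -176.1    0. ]
scene thermometer [225.2 244.7  24.6  42.9] 0.78
scene thermometer [180.2 210.1  24.7  43.1] 0.71
scene thermometer [177.1 245.7  18.7  46.2] 0.62
scene thermometer [203.1 226.2  17.9  39. ] 0.6
scene stand [285.1 158.3  32.6  53.3] 0.86
side thermometer [292.  170.   12.8  36.6] 0.89
side thermometer [263.3 161.7  15.8  34.5] 0.86
side thermometer [324.8 171.9  19.   38.3] 0.7
side thermometer [298.4 147.2  11.9  41.6] 0.68
side thermometer [197.  202.8  19.4  36.1] 0.61
side stand [264.9 265.3  47.   73.8] 0.62
```

Emit:
{"op": "apply_moves", "data": {
  "increments": [
    [[-0.4,0.3,0,0,0,0,1],[-0.8,0.6,-0.03,0,0,0,1],[-0.97,0.73,-0.05,0,0,0,1]]
  ]
}}

```text
clock: 1.95
position: [272.2, -488.2, 309.2]
ee_rot: [-0.166, 0.986, 0.0, 0.0]
contact_force: [-0.1, 0.3, 0.4]
gripper_width: 85.3
```

Emit:
{"op": "apply_moves", "data": {
  "increments": [
    [[-0.4,0.3,0,0,0,0,1],[-0.8,0.6,-0.03,0,0,0,1],[-0.97,0.73,-0.05,0,0,0,1]]
  ]
}}

```text
clock: 2.25
position: [340.4, -387.4, 314.4]
ee_rot: [-0.166, 0.986, -0.0, 0.0]
contact_force: [0.3, -1.0, -0.6]
gripper_width: 85.0
```

Emit:
{"op": "apply_moves", "data": {
  "increments": [
    [[-0.4,0.3,0,0,0,0,1],[-0.8,0.6,-0.03,0,0,0,1],[-0.97,0.73,-0.05,0,0,0,1]]
  ]
}}

```text
clock: 2.55
position: [408.6, -286.9, 319.4]
ee_rot: [-0.166, 0.986, -0.0, 0.001]
contact_force: [0.6, 0.2, -0.0]
gripper_width: 85.2
```

Emit:
{"op": "apply_moves", "data": {
  "increments": [
    [[-0.4,0.3,0,0,0,0,1],[-0.7,0.6,-0.03,0,0,0,1],[-0.9,0.73,-0.05,0,0,0,1],[-0.9,0.73,-0.05,0,0,0,1],[-0.9,0.73,-0.05,0,0,0,1]]
  ]
}}

```text
clock: 3.05
position: [468.5, -190.9, 323.9]
ee_rot: [-0.165, 0.986, 0.0, -0.0]
contact_force: [0.5, 0.0, -0.6]
gripper_width: 85.4
```

```bash
python3 - <<'E'
from h import *
s=arm.read_state(); print(s['position'],s['ee_rot'],s['clock'],s['contact_force'])
p=arm.get_image('wrist'); save(p,'wrist1.png')
import pickle; pickle.dump(p,open('w1.pkl','wb'))
for l in ['thermometer','thermometer_tab','thermometer_dial','thermometer_bar','thermometer_center']:
        print(l,[(np.round(d['at'],1).tolist(),round(d['conf'],2)) for d in arm.mark_of(l,p)])
E
```

```text
[ 468.53678423 -190.85073165  323.8783538 ] [-1.65230994e-01  9.86254890e-01  3.80944812e-05 -9.91614723e-05] 3.05 [ 0.47783047  0.04802663 -0.58654044]
thermometer [([178.6, 122.7], 0.96), ([294.9, 80.0], 0.83), ([216.5, 217.6], 0.79), ([256.1, 156.2], 0.67)]
thermometer_tab [([149.1, 141.6], 0.84), ([305.8, 72.3], 0.77), ([256.9, 185.5], 0.71), ([255.1, 159.6], 0.66), ([203.0, 263.4], 0.63)]
thermometer_dial [([302.4, 80.4], 0.9), ([254.4, 157.1], 0.87), ([172.0, 135.1], 0.85), ([212.8, 220.3], 0.65)]
thermometer_bar [([255.5, 178.9], 0.81), ([301.4, 77.5], 0.79), ([160.2, 133.8], 0.66), ([205.3, 246.6], 0.57)]
thermometer_center [([295.1, 82.5], 0.94), ([176.1, 130.3], 0.78), ([213.9, 227.2], 0.67)]
```

View pics/wrist1.png

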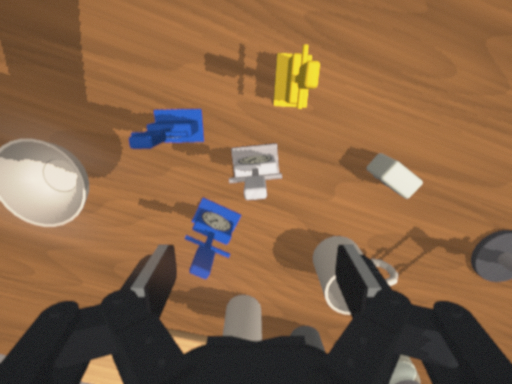

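Wrist view: the metal thermometer sits at about (255,170), with a white dial facing image-up and a crossbar at (255,179). Yellow is at (297,78); the blue ones are at (170,130) and (212,235). An enlarged crop comes next to confirm and fit.

```bash
python3 - <<'E'
from h import *
import pickle
p=pickle.load(open('w1.pkl','rb'))
a=cv2.cvtColor(p['img'],cv2.COLOR_RGB2BGR)[130:210,215:295]
cv2.imwrite('pics/w1c.png',cv2.resize(a,None,fx=7,fy=7,interpolation=cv2.INTER_CUBIC))
print(arm.read_state()['joints'])
s=arm.get_image('scene');b=arm.get_image('side')
for n,u,v in [('blueA',(170.9,234.2),(297.7,134.2)),('blueB',(221.9,227.2),(260.6,147.1)),('yel',(174.2,190.8),(321.8,160.6))]: print(n,*tri([(s,u),(b,v)]))
# tab/bar/foot with all
print(tri([(p,(255.3,192)),(s,(199,210.8)),(b,(293.5,154.5))]))
E
```

```text
[-6.77890590e-02  1.66085141e-01 -2.45472804e-01 -8.78650480e-06
 -1.15938239e+00 -1.17375922e+00]
blueA [ 467.46849343 -313.31967374  113.04500015] [np.float64(2.3818832629608053), np.float64(2.3818832629608475)]
blueB [ 582.13810392 -216.31967692  121.36774141] [np.float64(0.7447361202673567), np.float64(0.7447361202672457)]
yel [ 369.57558076 -173.81831513  129.99623658] [np.float64(8.459131951607201), np.float64(8.459131951607333)]
(array([ 475.1996333 , -191.47649985,  120.86299092]), [np.float64(6.423474177913086), np.float64(4.285670234877259), np.float64(5.964530075917021)])
```

View pics/w1c.png

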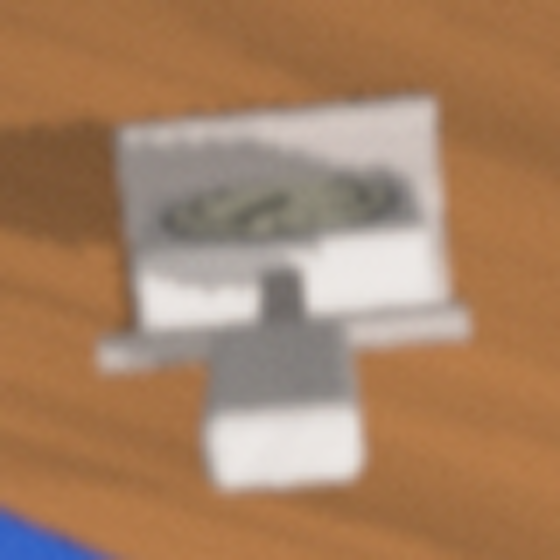

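Confirmed in the crop: the metal unit has a white dial facing image-up, a crossbar and a tab. Next I'll fit its pose from these corners.

```bash
python3 - <<'E'
from h import *
import pickle
from scipy.optimize import least_squares
p=pickle.load(open('w1.pkl','rb'))
o=[((118,127),(22,32,2)),((437,97),(22,-32,2)),((100,355),(0,30,86)),((470,322),(0,-30,86)),
((207,415),(6,11,141)),((360,403),(6,-11,141)),((215,490),(-6,11,141)),((362,480),(-6,-11,141)),((135,255),(8,27,53)),((435,222),(8,-27,53))]
uv=np.array([[215+(a[0]+.5)/7-.5,130+(a[1]+.5)/7-.5] for a,_ in o]); X=np.array([b for _,b in o],float)
def f(q,k=None):
    c,s=np.cos(q[2]),np.sin(q[2]); R=np.array([[c,-s,0],[s,c,0],[0,0,1]])
    return (proj(p,X@R.T+[q[0],q[1],0])-uv)
r=least_squares(lambda q:f(q).ravel(),[476,-190,-2.81],loss='soft_l1'); print(r.x); print(np.round(f(r.x),1))
E
```

```text
[ 475.46177915 -188.81270497   -2.7164695 ]
[[-0.1 -0.2]
 [-0.2 -0.2]
 [ 0.6 -0.5]
 [ 0.  -0.5]
 [-0.7  0.1]
 [ 0.5 -0.3]
 [-0.5  1.1]
 [ 1.2  0.5]
 [-0.5 -0.3]
 [-0.1  0.5]]
```

Emit:
{"op": "apply_moves", "data": {
  "increments": [
    [[-0.073,-0.003,0.1,0,0,-0.3,1],[-0.073,-0.003,0.2,0,0,-0.6,1],[-0.073,-0.003,0.2,0,0,-0.83,1]]
  ]
}}

```text
clock: 3.75
position: [474.8, -189.2, 302.4]
ee_rot: [-0.366, 0.93, 0.001, -0.001]
contact_force: [-0.3, -0.1, 0.1]
gripper_width: 85.4
```

Emit:
{"op": "apply_moves", "data": {
  "increments": [
    [[0,0,0.1,0,0,-0.3,1],[0,0,0.15,0,0,-0.6,1],[0,0,0.2,0,0,-0.83,1]]
  ]
}}

```text
clock: 4.05
position: [475.3, -189.3, 283.6]
ee_rot: [-0.55, 0.835, 0.0, -0.0]
contact_force: [0.2, 0.1, 0.0]
gripper_width: 85.2
```

Emit:
{"op": "apply_moves", "data": {
  "increments": [
    [[0,0,0.1,0,0,-0.3,1],[0,0,0.15,0,0,-0.6,1],[0,0,0.2,0,0,-0.83,1]]
  ]
}}

```text
clock: 4.35
position: [475.4, -189.4, 263.6]
ee_rot: [0.711, -0.704, -0.0, 0.0]
contact_force: [-0.2, -0.4, -0.2]
gripper_width: 85.4
```

Emit:
{"op": "apply_moves", "data": {
  "increments": [
    [[0,0,0,0,0,-0.3,1],[0,0,0,0,0,-0.6,1],[0,0,0,0,0,-0.84,1],[0,0,0,0,0,-0.84,1],[0,0,0,0,0,-0.84,1]]
  ]
}}

```text
clock: 4.85
position: [475.4, -189.3, 263.9]
ee_rot: [0.84, -0.543, 0.0, -0.0]
contact_force: [-0.3, -0.0, 0.6]
gripper_width: 85.2
```

```bash
cat >> h.py <<'E'
from scipy.spatial.transform import Rotation as Ro
def st():
    s=arm.read_state(); R=Ro.from_quat(s['ee_rot']).as_matrix()
    print('t',round(s['clock'],2),'pos',np.round(s['position'],2),'yawx',round(np.arctan2(R[1,0],R[0,0]),4),'tz',np.round(R[:,2],4),'F',np.round(s['contact_force'],2),'T',np.round(s['wrist_torque'],2),'w',round(s['gripper_width'],1),'q',np.round(s['joints'],2)); return s,R
E
python3 - <<'E'
from h import *
s,R=st()
d=np.array([475.46,-188.81,0])-s['position']; print('tool d',R.T@d)
p=arm.get_image('wrist'); save(p,'wrist2.png')
E
```

```text
t 4.85 pos [ 475.45 -189.25  263.93] yawx -1.1487 tz [ 0. -0. -1.] F [-0.32 -0.01  0.6 ] T [ 0.04 -0.02  0.02] w 85.2 q [-0.06  0.23 -0.33 -0.   -1.02  0.48]
tool d [-4.00966622e-01 -1.86601513e-01  2.63930000e+02]
```

View pics/wrist2.png

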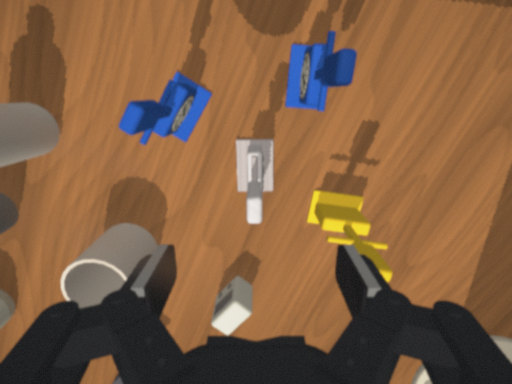

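Emit:
{"op": "apply_moves", "data": {
  "increments": [
    [[-0.004,0,0.3,0,0,0,1],[-0.004,0,0.6,0,0,0,1],[-0.004,0,0.75,0,0,0,1],[-0.004,0,0.82,0,0,0,1],[-0.004,0,0.82,0,0,0,1]]
  ]
}}

```text
clock: 5.4
position: [475.2, -188.8, 181.3]
ee_rot: [0.84, -0.542, -0.001, 0.0]
contact_force: [-0.8, 0.2, 0.5]
gripper_width: 85.3
```

Emit:
{"op": "apply_moves", "data": {
  "increments": [
    [[0,0,0,0,0,0,-0.4],[0,0,0,0,0,0,-0.6],[0,0,0,0,0,0,-0.8],[0,0,0,0,0,0,-1],[0,0,0,0,0,0,-1],[0,0,0,0,0,0,-1],[0,0,0,0,0,0,-1],[0,0,0,0,0,0,-1]]
  ]
}}

```text
clock: 6.2
position: [475.8, -188.7, 182.3]
ee_rot: [0.84, -0.542, 0.001, -0.0]
contact_force: [0.4, 0.5, 2.8]
gripper_width: 11.2
```

```bash
python3 - <<'E'
from h import *
st()
p=arm.get_image('wrist'); save(p,'wrist3.png');st()
E
```

```text
t 6.2 pos [ 475.81 -188.74  182.33] yawx -1.1456 tz [ 1.2e-03 -2.0e-04 -1.0e+00] F [0.35 0.54 2.84] T [ 0.16 -0.15 -0.03] w 11.2 q [-0.06  0.32 -0.43  0.   -0.81  0.49]
t 6.25 pos [ 475.82 -188.74  182.34] yawx -1.1456 tz [ 1.2e-03 -2.0e-04 -1.0e+00] F [0.2  0.32 3.21] T [ 0.19 -0.16  0.01] w 10.8 q [-0.06  0.32 -0.43  0.   -0.81  0.49]
```

View pics/wrist3.png

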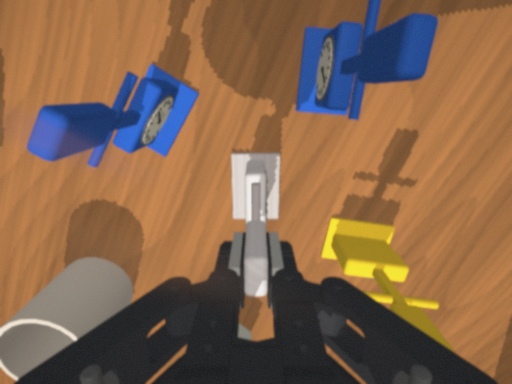

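Emit:
{"op": "apply_moves", "data": {
  "increments": [
    [[0,0,-0.15,0,0,0,-1],[0,0,-0.4,0,0,0,-1],[0,0,-0.8,0,0,0,-1],[0,0,-1,0,0,0,-1],[0,0,-1,0,0,0,-1],[0,0,-1,0,0,0,-1]]
  ]
}}

```text
clock: 6.85
position: [474.3, -188.4, 280.5]
ee_rot: [0.84, -0.542, -0.001, 0.0]
contact_force: [0.1, 0.2, -1.7]
gripper_width: 10.8
```

```bash
python3 - <<'E'
from h import *
st()
p=arm.get_image('wrist'); save(p,'wrist4.png');a=arm.get_image('scene'); b=arm.get_image('side'); save(b,'side4.png'); save(a,'scene4.png')
np.set_printoptions(precision=1,suppress=True)
for l in ['mug','jar','timer','soap','tumbler','stand']:
    A=arm.mark_of(l,a);B=arm.mark_of(l,b)
    if A and B: print(l,tri([(a,A[0]['at']),(b,B[0]['at'])]),A[0]['at'],A[0]['conf'],B[0]['at'],B[0]['conf'])
for u,v in [((291.2,150),(230,237.6)),((302,146.4),(240,225.6))]: print('tip',tri([(a,u),(b,v)]))
E
```

```text
t 6.85 pos [ 474.3  -188.42  280.49] yawx -1.1465 tz [-0.0025  0.0014 -1.    ] F [ 0.09  0.22 -1.74] T [0.02 0.05 0.03] w 10.8 q [-0.06  0.21 -0.3  -0.   -1.06  0.49]
mug (array([587.1, -15. ,   5.3]), [np.float64(2.368385152211166), np.float64(2.3683851522112556)]) [263.6, 218.6] 0.56 [250.7, 213.9] 0.68
jar (array([662.1, 137.8,  -4.2]), [np.float64(93.9579775383157), np.float64(93.95797753831567)]) [332.4, 209.4] 0.84 [247.4, 245.4] 0.66
timer (array([430.9, -15.7,  -0.8]), [np.float64(13.770975596467999), np.float64(13.770975596468032)]) [229.1, 204.7] 0.67 [302.2, 219.0] 0.79
soap (array([ 735.6, -121. ,    2.7]), [np.float64(0.909251702211846), np.float64(0.9092517022118712)]) [283.8, 256.8] 0.63 [213.0, 187.0] 0.96
tumbler (array([749. ,  11.4,  -4.3]), [np.float64(5.2542210637848745), np.float64(5.254221063785002)]) [307.8, 234.4] 0.96 [198.1, 217.0] 0.71
stand (array([496. , 234.2,   2.7]), [np.float64(3.7736094644472233), np.float64(3.7736094644472953)]) [280.8, 172.6] 0.65 [268.3, 286.1] 0.66
tip (array([584.6, 190.5, 157.6]), [np.float64(14.51342378942301), np.float64(14.513423789422886)])
tip (array([590.7, 185.9, 184.1]), [np.float64(18.72796915382961), np.float64(18.727969153829715)])
```

View pics/wrist4.png

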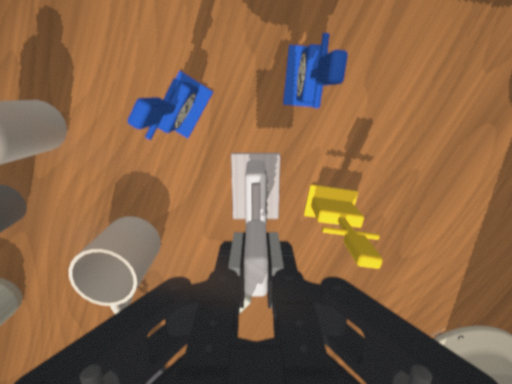

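```bash
python3 - <<'E'
from h import *
np.set_printoptions(precision=1,suppress=True)
a=arm.get_image('scene'); b=arm.get_image('side')
print(atz(a,(329.6,209),0),atz(b,(188.5,256),0), 'lid',tri([(a,(330.5,188)),(b,(186.5,236))]))
for u,v in [((302,146.4),(230,237.6)),((291.2,150),(240,225.6))]: print('tip',tri([(a,u),(b,v)]))
for n,p,(x0,y0,x1,y1) in(('scene',a,(255,120,315,190)),('side',b,(220,215,295,305))):
    im=cv2.cvtColor(p['img'],cv2.COLOR_RGB2BGR)[y0:y1,x0:x1]; cv2.imwrite('pics/%s5c.png'%n,cv2.resize(im,None,fx=6.5,fy=6.5,interpolation=cv2.INTER_CUBIC))
E
```

```text
[747.1 152.9   0. ] [739.9 167.6   0. ] lid (array([738.2, 158. ,  84. ]), [np.float64(2.3978477502919544), np.float64(2.3978477502921027)])
tip (array([596.7, 208.2, 170. ]), [np.float64(2.514452592540735), np.float64(2.514452592540677)])
tip (array([578.6, 167.9, 171.6]), [np.float64(2.2428965275964354), np.float64(2.2428965275963755)])
```

View pics/scene5c.png

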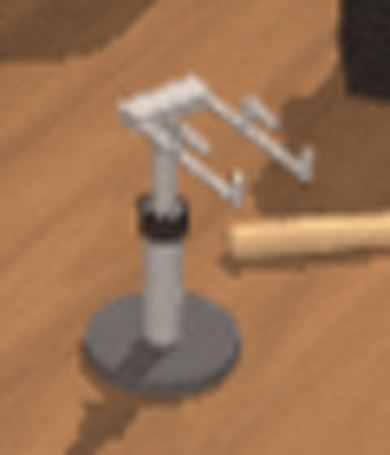

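View pics/side5c.png

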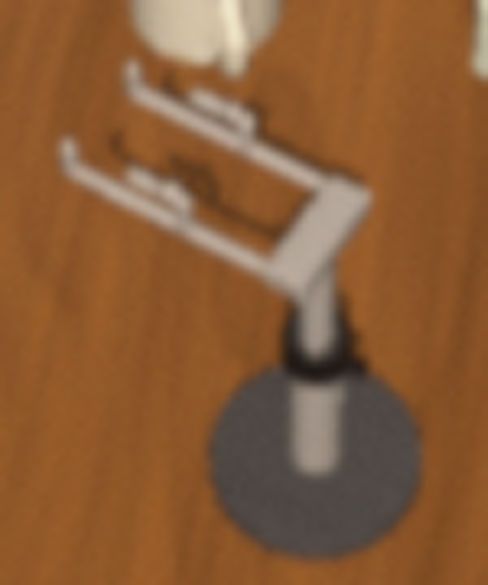

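```bash
cat > fitstand.py <<'E'
from h import *
from scipy.optimize import least_squares
np.set_printoptions(precision=1,suppress=True)
a=arm.get_image('scene'); b=arm.get_image('side')
S=lambda u,v:(255+(u+.5)/6.5-.5,120+(v+.5)/6.5-.5)
D=lambda u,v:(220+(u+.5)/6.5-.5,215+(v+.5)/6.5-.5)
# (x,y,dz,hflag)
o=[(a,S(308,148),(98,22,13,1)),(a,S(306,179),(99,22,-4,1)),(a,S(239,172),(98,-22,13,1)),(a,S(238,203),(99,-22,-4,1)),
(b,D(132,62),(98,-22,13,1)),(b,D(134,95),(99,-22,-5,1)),(b,D(68,140),(98,22,13,1)),(b,D(70,176),(99,22,-5,1)),
(a,S(162,343),(0,0,5,0)),(b,D(315,460),(0,0,5,0))]
def f(q):
    c,s=np.cos(q[2]),np.sin(q[2]); r=[]
    for p,uv,(x,y,z,k) in o:
        r.append(proj(p,[q[0]+c*x-s*y,q[1]+s*x+c*y,z+k*q[3]])[0]-uv)
    return np.array(r)
r=least_squares(lambda q:f(q).ravel(),[490,235,-.34,160],loss='soft_l1'); print(np.round(r.x,3)); print(f(r.x))
J=r.jac;print('sd/px',np.sqrt(np.diag(np.linalg.inv(J.T@J))))
E
python3 fitstand.py
```

```text
[494.4 231.6  -0.4 169.1]
[[-0.7 -0.1]
 [-0.4 -0.5]
 [-0.7  0.3]
 [-0.5 -0.1]
 [-0.2  0.8]
 [-0.5 -0.1]
 [-0.4  0.6]
 [-0.5 -0.8]
 [-0.4 -0.2]
 [-0.3 -0. ]]
sd/px [1.4 2.3 0.  1.7]
```

```bash
python3 - <<'E'
import numpy as np
d=np.array([174,359])/5
for k in range(5):
    y=-1.1465+.467*k; print(k,round(d@[np.cos(y),np.sin(y)]/100,3),round(d@[np.sin(y),-np.cos(y)]/100,3))
E
```

```text
0 -0.511 -0.613
1 -0.18 -0.777
2 0.189 -0.775
3 0.518 -0.607
4 0.736 -0.309
```

Emit:
{"op": "apply_moves", "data": {
  "increments": [
    [[-0.13,-0.15,-0.1,0,0,-0.23,-1],[-0.26,-0.31,-0.2,0,0,-0.47,-1],[-0.38,-0.46,-0.3,0,0,-0.7,-1],[-0.51,-0.61,-0.4,0,0,-0.934,-1]]
  ]
}}

```text
clock: 8.2
position: [510.2, -116.5, 322.3]
ee_rot: [0.944, -0.331, 0.0, -0.0]
contact_force: [0.5, 0.1, -2.6]
gripper_width: 11.0
```

Emit:
{"op": "apply_moves", "data": {
  "increments": [
    [[-0.045,-0.19,0,0,0,-0.23,-1],[-0.09,-0.39,0,0,0,-0.47,-1],[-0.135,-0.58,0,0,0,-0.7,-1],[-0.18,-0.78,0,0,0,-0.934,-1]]
  ]
}}

```text
clock: 8.6
position: [545.1, -44.4, 321.9]
ee_rot: [0.995, -0.103, -0.0, -0.0]
contact_force: [0.1, -0.6, -2.5]
gripper_width: 10.8
```

Emit:
{"op": "apply_moves", "data": {
  "increments": [
    [[0.05,-0.19,0,0,0,-0.23,-1],[0.1,-0.39,0,0,0,-0.47,-1],[0.14,-0.58,0,0,0,-0.7,-1],[0.19,-0.78,0,0,0,-0.934,-1]]
  ]
}}

```text
clock: 9.0
position: [580.0, 27.9, 321.8]
ee_rot: [0.992, 0.13, -0.0, -0.0]
contact_force: [-0.6, -1.0, -1.7]
gripper_width: 11.1
```

Emit:
{"op": "apply_moves", "data": {
  "increments": [
    [[0.13,-0.15,0,0,0,-0.23,-1],[0.26,-0.3,0,0,0,-0.47,-1],[0.39,-0.45,0,0,0,-0.7,-1],[0.52,-0.61,0,0,0,-0.934,-1]]
  ]
}}

```text
clock: 9.4
position: [615.1, 100.0, 321.7]
ee_rot: [0.935, 0.355, -0.0, -0.0]
contact_force: [-0.0, -0.6, -2.3]
gripper_width: 11.2
```

Emit:
{"op": "apply_moves", "data": {
  "increments": [
    [[0.19,-0.08,0,0,0,-0.23,-1],[0.37,-0.15,0,0,0,-0.47,-1],[0.56,-0.23,0,0,0,-0.7,-1],[0.7,-0.3,0,0,0,-0.934,-1],[0.736,-0.31,0,0,0,-0.934,-1],[0.736,-0.31,0,0,0,-0.934,-1]]
  ]
}}

```text
clock: 10.0
position: [649.5, 171.5, 321.3]
ee_rot: [0.829, 0.559, -0.001, -0.0]
contact_force: [-0.3, -0.1, -2.2]
gripper_width: 11.0
```

```bash
python3 - <<'E'
from h import *
import pickle
st()
p=arm.get_image('wrist'); save(p,'wrist5.png'); pickle.dump(p,open('w5.pkl','wb'))
for l in ['stand','stand_mouth','stand_home','thermometer_bar']:
        print(l,[(np.round(d['at'],1).tolist(),round(d['conf'],2)) for d in arm.mark_of(l,p)])
E
```

```text
t 10.0 pos [649.49 171.5  321.3 ] yawx 1.1874 tz [-1.e-03 -5.e-04 -1.e+00] F [-0.27 -0.09 -2.18] T [-0.04  0.03 -0.04] w 11.0 q [ 0.5   0.46  0.16 -0.   -1.28  2.26]
stand [([138.7, 155.3], 0.66)]
stand_mouth [([163.7, 197.5], 0.96)]
stand_home [([125.7, 195.7], 0.82), ([362.8, 294.0], 0.53)]
thermometer_bar [([255.5, 224.4], 0.67)]
```

View pics/wrist5.png

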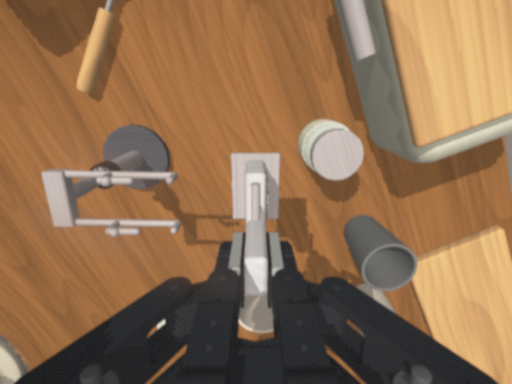

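```bash
python3 - <<'E'
from h import *
import pickle
p=pickle.load(open('w5.pkl','rb'))
a=cv2.cvtColor(p['img'],cv2.COLOR_RGB2BGR)[110:250,30:200]
cv2.imwrite('pics/w5c.png',cv2.resize(a,None,fx=4.2,fy=4.2,interpolation=cv2.INTER_CUBIC))
E
```

```text
(no output)
```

View pics/w5c.png

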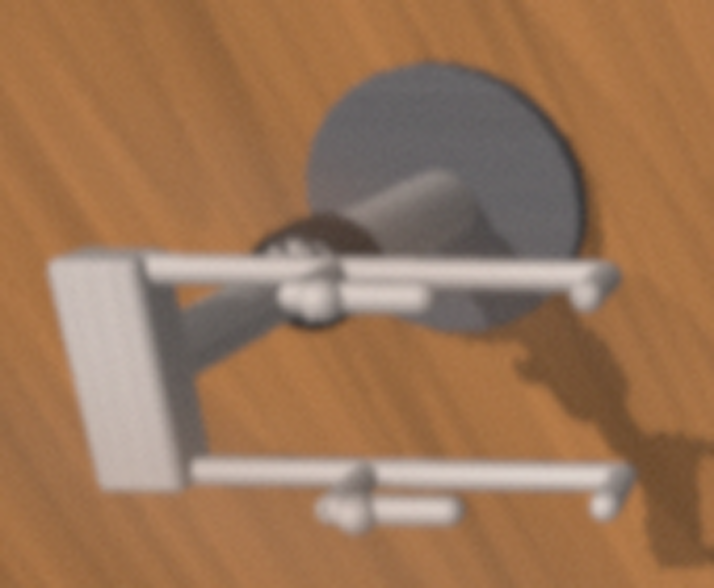

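```bash
cat > fit2.py <<'E'
from h import *
import pickle
from scipy.optimize import least_squares
np.set_printoptions(precision=2,suppress=True)
p=pickle.load(open('w5.pkl','rb'))
W=lambda u,v:np.array((30+(u+.5)/4.2-.5,110+(v+.5)/4.2-.5))
o=[(W(586,294),(98,22,11),1,1),(W(603,505),(98,-22,11),1,1),(W(607,275),(98,22,-3),1,1),(W(623,478),(98,-22,-3),1,1),
(W(450,271),(70,22,-3),0,1),(W(500,475),(75,-22,-3),0,1),(W(220,267),(25,22,-3),0,1),(W(240,470),(20,-22,-3),0,1),
(W(432,298),(71,22,10),1,0),(W(461,511),(71,-22,10),1,0),(W(320,297),(51,22,16),1,0.5),(W(352,510),(51,-22,16),1,0.5)]
def f(q):
    c,s=np.cos(q[2]),np.sin(q[2]); r=[]
    for uv,(x,y,z),wu,wv in o:
        r.append((proj(p,[q[0]+c*x-s*y,q[1]+s*x+c*y,z+q[3]])[0]-uv)*[wu,wv])
    return np.array(r)
r=least_squares(lambda q:f(q).ravel(),[494,232,-.38,169],loss='soft_l1'); print(np.round(r.x,3)); print(f(r.x).T)
J=r.jac;print('sd/px',np.sqrt(np.diag(np.linalg.inv(J.T@J))))
for h in (160,165,170,175):
    g=least_squares(lambda q:f([*q,h]).ravel(),[494,232,-.38],loss='soft_l1');print(h,g.x,g.cost, proj(p,[g.x[0],g.x[1],6])[0]*1)
print('disc img',W(445,197))
E
python3 fit2.py
```

```text
[494.72 232.68  -0.41 171.07]
[[-0.29 -0.12 -0.33 -0.43  0.    0.    0.    0.    2.15  1.55 -0.74 -0.04]
 [ 0.2   0.65 -0.27 -0.35 -0.01 -0.15 -0.17 -0.18 -0.   -0.    0.09  0.61]]
sd/px [1.23 0.77 0.01 2.32]
160 [488.85 230.89  -0.41] 12.430621270828635 [133.72 158.96]
165 [491.54 231.64  -0.41] 6.445203692032522 [135.12 157.77]
170 [494.18 232.48  -0.41] 3.285506011681007 [136.47 156.52]
175 [496.59 233.42  -0.4 ] 4.513534602090145 [137.65 155.27]
disc img [135.57 156.52]
```

Emit:
{"op": "apply_moves", "data": {
  "increments": [
    [[-0.02,0,0.1,0,0,0.02,-1],[-0.05,0,0.2,0,0,0.047,-1],[-0.05,0,0.3,0,0,0.047,-1],[-0.05,0,0.34,0,0,0.047,-1],[-0.05,0,0.34,0,0,0.047,-1]]
  ]
}}

```text
clock: 10.75
position: [647.3, 166.4, 286.5]
ee_rot: [0.835, 0.55, -0.001, -0.0]
contact_force: [0.0, -0.0, -3.7]
gripper_width: 11.3
```

```bash
cat >> h.py <<'E'
SX,SY,SW=494.4,232.5,-0.407
def rel():
    s,R=st(); d=s['position'][:2]-[SX,SY]; c,q=np.cos(SW),np.sin(SW)
    print('stand x,y',np.round([c*d[0]+q*d[1],-q*d[0]+c*d[1]],2),'bar under z',round(s['position'][2]-99.3,2),'dial yaw-stand',round(np.arctan2(R[1,0],R[0,0])-np.pi/2-SW,4))
E
sed -i 's/precision=2/precision=4/' fit2.py; python3 fit2.py | head -1
python3 - <<'E'
from h import *
import pickle
rel()
p=arm.get_image('wrist'); save(p,'wrist6.png'); pickle.dump(p,open('w6.pkl','wb'))
a=cv2.cvtColor(p['img'],cv2.COLOR_RGB2BGR)[110:300,0:300]
cv2.imwrite('pics/w6c.png',cv2.resize(a,None,fx=2.6,fy=2.6,interpolation=cv2.INTER_CUBIC))
E
```

```text
[494.719 232.675  -0.405 171.074]
t 10.75 pos [647.3  166.41 286.46] yawx 1.1656 tz [-0.0023 -0.0011 -1.    ] F [ 0.   -0.05 -3.66] T [ 0.01 -0.03 -0.03] w 11.3 q [ 0.49  0.47  0.1  -0.   -1.2   2.24]
stand x,y [166.57  -0.17] bar under z 187.16 dial yaw-stand 0.0018
```

View pics/w6c.png

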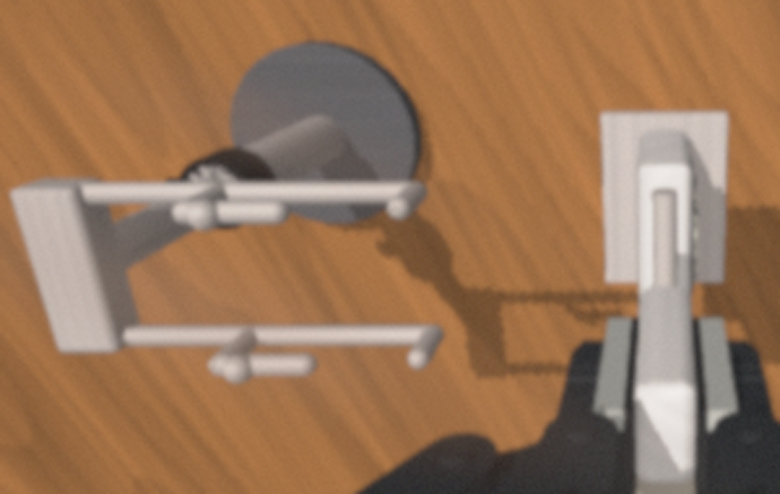

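Emit:
{"op": "apply_moves", "data": {
  "increments": [
    [[0,-0.2,-0.01,0,0,0,-1],[0,-0.4,-0.01,0,0,0,-1],[0,-0.5,-0.01,0,0,0,-1],[0,-0.55,-0.01,0,0,0,-1],[0,-0.55,-0.01,0,0,0,-1]]
  ]
}}

```text
clock: 11.3
position: [597.0, 188.6, 289.5]
ee_rot: [0.835, 0.551, 0.001, 0.0]
contact_force: [-0.5, 0.6, -2.4]
gripper_width: 11.2
```

```bash
python3 - <<'E'
from h import *
rel()
p=arm.get_image('wrist'); save(p,'wrist7.png')
a=cv2.cvtColor(p['img'],cv2.COLOR_RGB2BGR)[110:300,50:350]
cv2.imwrite('pics/w7c.png',cv2.resize(a,None,fx=2.6,fy=2.6,interpolation=cv2.INTER_CUBIC))
b=arm.get_image('side');a=cv2.cvtColor(b['img'],cv2.COLOR_RGB2BGR)[150:310,160:330]
cv2.imwrite('pics/s7c.png',cv2.resize(a,None,fx=3.7,fy=3.7,interpolation=cv2.INTER_CUBIC))
E
```

```text
t 11.3 pos [597.04 188.59 289.51] yawx 1.1665 tz [ 1.1e-03  4.0e-04 -1.0e+00] F [-0.51  0.64 -2.4 ] T [-0.02 -0.03 -0.03] w 11.2 q [ 0.56  0.4  -0.01  0.   -1.16  2.17]
stand x,y [111.63   0.31] bar under z 190.21 dial yaw-stand 0.0027
```

View pics/w7c.png

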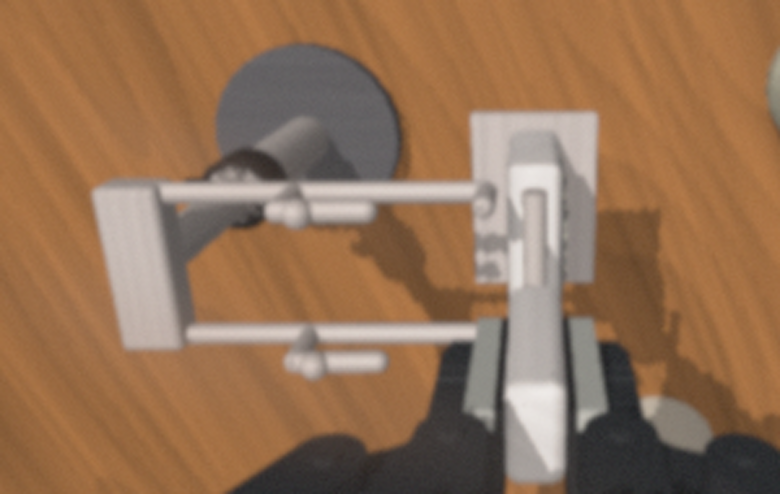

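View pics/s7c.png

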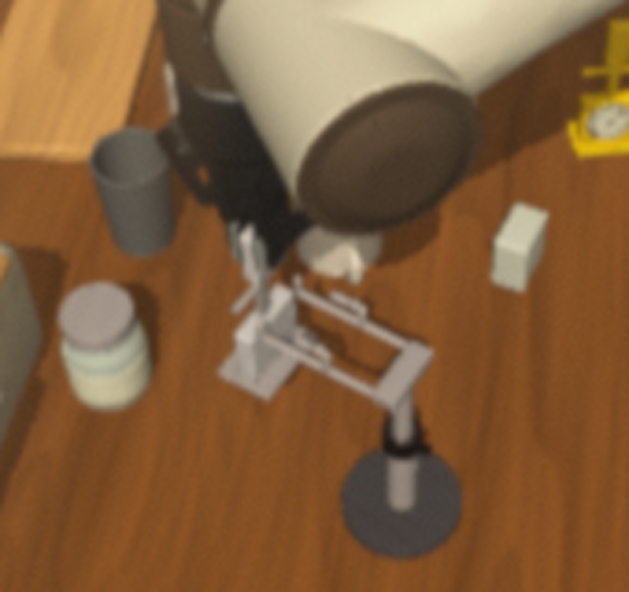

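Emit:
{"op": "apply_moves", "data": {
  "increments": [
    [[0,0,0,0,0,0,-1],[0,0,0,0,0,0,-1]]
  ]
}}

```text
clock: 11.6
position: [597.5, 188.0, 288.7]
ee_rot: [0.835, 0.55, -0.0, 0.0]
contact_force: [-0.4, -0.3, -1.6]
gripper_width: 11.0
```

```bash
python3 -c "
from h import *
rel()"
```

```text
t 11.6 pos [597.51 188.02 288.69] yawx 1.1651 tz [-1.e-04 -2.e-04 -1.e+00] F [-0.36 -0.34 -1.59] T [-0.03 -0.03 -0.01] w 11.0 q [ 0.56  0.4  -0.01  0.   -1.16  2.17]
stand x,y [ 1.1229e+02 -3.0000e-02] bar under z 189.39 dial yaw-stand 0.0013
```

Emit:
{"op": "apply_moves", "data": {
  "increments": [
    [[0,-0.05,0.005,0,0,0,-1],[0,-0.1,0.01,0,0,0,-1],[0,-0.1,0.01,0,0,0,-1]]
  ]
}}

```text
clock: 11.9
position: [587.2, 192.4, 287.8]
ee_rot: [0.835, 0.551, -0.0, -0.0]
contact_force: [-0.1, 0.2, -2.3]
gripper_width: 11.3
```

Emit:
{"op": "apply_moves", "data": {
  "increments": [
    [[0,-0.05,0,0,0,0,-1],[0,-0.1,0,0,0,0,-1],[0,-0.1,0,0,0,0,-1]]
  ]
}}

```text
clock: 12.2
position: [578.1, 196.4, 288.1]
ee_rot: [0.835, 0.551, -0.0, -0.0]
contact_force: [-0.2, -0.2, -2.8]
gripper_width: 11.3
```

Emit:
{"op": "apply_moves", "data": {
  "increments": [
    [[0,-0.05,0,0,0,0,-1],[0,-0.09,0,0,0,0,-1],[0,-0.09,0,0,0,0,-1],[0,-0.09,0,0,0,0,-1]]
  ]
}}

```text
clock: 12.6
position: [570.4, 199.8, 288.0]
ee_rot: [0.835, 0.551, 0.0, 0.0]
contact_force: [0.0, 0.7, -2.5]
gripper_width: 11.1
```

```bash
python3 - <<'E'
from h import *
rel()
p=arm.get_image('wrist'); save(p,'wrist8.png')
a=cv2.cvtColor(p['img'],cv2.COLOR_RGB2BGR)[110:300,80:380]
cv2.imwrite('pics/w8c.png',cv2.resize(a,None,fx=2.6,fy=2.6,interpolation=cv2.INTER_CUBIC))
E
```

```text
t 12.6 pos [570.36 199.8  288.01] yawx 1.1659 tz [ 2.e-04  1.e-04 -1.e+00] F [ 0.05  0.67 -2.47] T [ 0.06  0.04 -0.  ] w 11.1 q [ 0.6   0.36 -0.07  0.   -1.14  2.13]
stand x,y [8.27e+01 4.00e-02] bar under z 188.71 dial yaw-stand 0.0021
```

View pics/w8c.png

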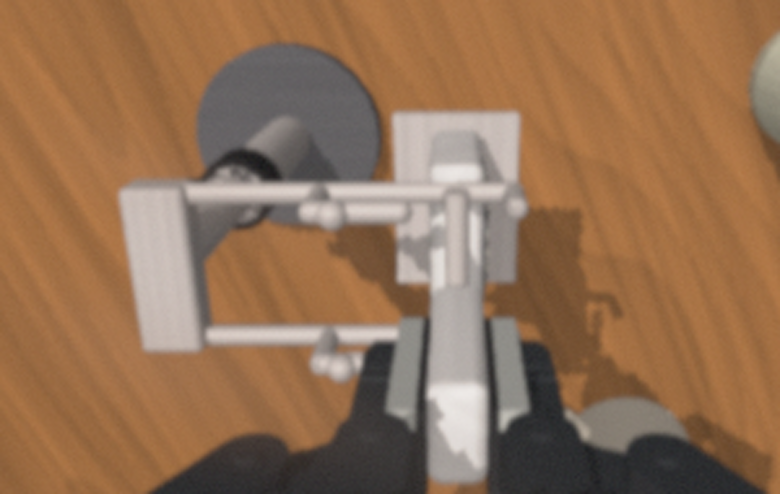

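Emit:
{"op": "apply_moves", "data": {
  "increments": [
    [[0,0,0.03,0,0,0,-1],[0,0,0.06,0,0,0,-1],[0,0,0.09,0,0,0,-1],[0,0,0.1,0,0,0,-1]]
  ]
}}

```text
clock: 13.05
position: [570.3, 199.5, 277.2]
ee_rot: [0.835, 0.55, -0.001, -0.0]
contact_force: [0.0, -0.6, -2.5]
gripper_width: 11.0
```

Emit:
{"op": "apply_moves", "data": {
  "increments": [
    [[0,0,0.01,0,0,0,-1],[0,0,0.02,0,0,0,-1],[0,0,0.02,0,0,0,-1]]
  ]
}}

```text
clock: 13.35
position: [570.4, 199.7, 275.8]
ee_rot: [0.835, 0.55, -0.0, -0.0]
contact_force: [0.0, -0.1, -2.0]
gripper_width: 11.0
```

Emit:
{"op": "apply_moves", "data": {
  "increments": [
    [[0,0,0.01,0,0,0,-1],[0,0,0.01,0,0,0,-1]]
  ]
}}

```text
clock: 13.55
position: [570.4, 199.7, 274.8]
ee_rot: [0.835, 0.55, -0.0, -0.0]
contact_force: [-0.1, -0.9, -2.2]
gripper_width: 11.2
```

Emit:
{"op": "apply_moves", "data": {
  "increments": [
    [[0,0,0.01,0,0,0,-1],[0,0,0.01,0,0,0,-1]]
  ]
}}

```text
clock: 13.75
position: [570.4, 199.7, 273.8]
ee_rot: [0.835, 0.55, -0.0, -0.0]
contact_force: [-0.3, -0.3, -2.2]
gripper_width: 11.2
```

Emit:
{"op": "apply_moves", "data": {
  "increments": [
    [[0,0,0.01,0,0,0,-1],[0,0,0.01,0,0,0,-1]]
  ]
}}

```text
clock: 13.95
position: [570.3, 199.7, 272.7]
ee_rot: [0.835, 0.55, -0.0, -0.0]
contact_force: [0.9, 0.7, -1.8]
gripper_width: 10.9
```

Emit:
{"op": "apply_moves", "data": {
  "increments": [
    [[0,0,0.005,0,0,0,-1],[0,0,0.005,0,0,0,-1]]
  ]
}}

```text
clock: 14.15
position: [570.4, 199.7, 272.3]
ee_rot: [0.835, 0.55, -0.0, -0.0]
contact_force: [-0.7, 0.1, -2.2]
gripper_width: 11.1
```

Emit:
{"op": "apply_moves", "data": {
  "increments": [
    [[0,0,0.005,0,0,0,-1],[0,0,0.007,0,0,0,-1]]
  ]
}}

```text
clock: 14.35
position: [570.4, 199.7, 271.7]
ee_rot: [0.835, 0.55, -0.0, -0.0]
contact_force: [-1.0, 0.9, -1.2]
gripper_width: 11.4
```

Emit:
{"op": "apply_moves", "data": {
  "increments": [
    [[0,0,0.005,0,0,0,-1],[0,0,0.005,0,0,0,-1]]
  ]
}}

```text
clock: 14.55
position: [570.4, 199.7, 271.1]
ee_rot: [0.835, 0.55, -0.0, -0.0]
contact_force: [0.1, 0.2, -1.9]
gripper_width: 11.4
```

Emit:
{"op": "apply_moves", "data": {
  "increments": [
    [[0,0,0.005,0,0,0,-1],[0,0,0.005,0,0,0,-1]]
  ]
}}

```text
clock: 14.75
position: [570.4, 199.7, 270.6]
ee_rot: [0.835, 0.55, -0.0, -0.0]
contact_force: [0.2, -0.9, -2.1]
gripper_width: 11.0
```

Emit:
{"op": "apply_moves", "data": {
  "increments": [
    [[0,0,0.005,0,0,0,-1],[0,0,0.005,0,0,0,-1]]
  ]
}}

```text
clock: 14.95
position: [570.4, 199.7, 270.1]
ee_rot: [0.835, 0.55, -0.0, -0.0]
contact_force: [-0.4, -0.1, -2.2]
gripper_width: 11.5
```

Bar underside is about 170.8. Contact should be close.

Emit:
{"op": "apply_moves", "data": {
  "increments": [
    [[0,0,0.005,0,0,0,-1],[0,0,0.005,0,0,0,-1]]
  ]
}}

```text
clock: 15.15
position: [570.4, 199.7, 269.6]
ee_rot: [0.835, 0.55, -0.0, -0.0]
contact_force: [-0.3, 0.1, -2.3]
gripper_width: 10.9
```

Emit:
{"op": "apply_moves", "data": {
  "increments": [
    [[0,0,0.005,0,0,0,-1],[0,0,0.005,0,0,0,-1]]
  ]
}}

```text
clock: 15.35
position: [570.4, 199.7, 269.1]
ee_rot: [0.835, 0.55, -0.0, -0.0]
contact_force: [-0.2, 0.3, -1.8]
gripper_width: 11.0
```

Emit:
{"op": "apply_moves", "data": {
  "increments": [
    [[0,0,0.005,0,0,0,-1],[0,0,0.005,0,0,0,-1]]
  ]
}}

```text
clock: 15.55
position: [570.4, 199.7, 268.6]
ee_rot: [0.835, 0.55, -0.0, -0.0]
contact_force: [-0.4, 0.0, -2.9]
gripper_width: 11.0
```

Emit:
{"op": "apply_moves", "data": {
  "increments": [
    [[0,0,0.005,0,0,0,-1],[0,0,0.005,0,0,0,-1]]
  ]
}}

```text
clock: 15.75
position: [570.5, 199.7, 268.4]
ee_rot: [0.835, 0.55, 0.0, 0.0]
contact_force: [-0.5, -0.2, -1.2]
gripper_width: 11.5
```

Emit:
{"op": "apply_moves", "data": {
  "increments": [
    [[0,0,0.005,0,0,0,-1],[0,0,0.005,0,0,0,-1]]
  ]
}}

```text
clock: 15.95
position: [570.5, 199.7, 268.2]
ee_rot: [0.835, 0.55, 0.0, 0.0]
contact_force: [-0.7, -0.4, 0.2]
gripper_width: 11.2
```

Emit:
{"op": "apply_moves", "data": {
  "increments": [
    [[0,0,0.005,0,0,0,-1],[0,0,0.005,0,0,0,-1]]
  ]
}}

```text
clock: 16.15
position: [570.6, 199.7, 268.1]
ee_rot: [0.835, 0.55, 0.001, 0.0]
contact_force: [-0.6, 0.2, 3.0]
gripper_width: 11.4
```

```bash
python3 - <<'E'
from h import *
rel()
p=arm.get_image('wrist'); save(p,'wrist9.png')
a=cv2.cvtColor(p['img'],cv2.COLOR_RGB2BGR)[110:300,80:380]
cv2.imwrite('pics/w9c.png',cv2.resize(a,None,fx=2.6,fy=2.6,interpolation=cv2.INTER_CUBIC))
E
```

```text
t 16.15 pos [570.6  199.71 268.07] yawx 1.1659 tz [ 1.1e-03  3.0e-04 -1.0e+00] F [-0.55  0.18  3.04] T [-0.07  0.43 -0.01] w 11.4 q [ 0.6   0.38 -0.1   0.   -1.09  2.13]
stand x,y [8.295e+01 6.000e-02] bar under z 168.77 dial yaw-stand 0.0021
```

View pics/w9c.png

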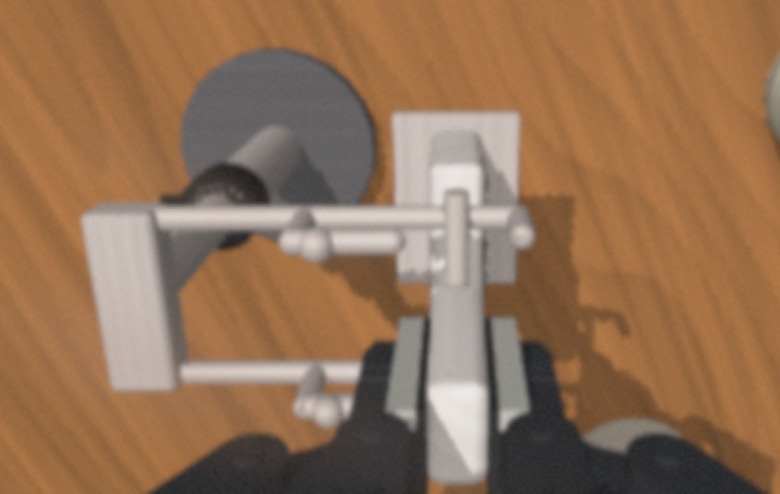

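The hook is carrying about 5 N, with the bar resting across both wires between the keeper ends and the tips. Now I slide it back.

Emit:
{"op": "apply_moves", "data": {
  "increments": [
    [[0,-0.02,-0.002,0,0,0,-1],[0,-0.04,-0.002,0,0,0,-1],[0,-0.06,-0.002,0,0,0,-1],[0,-0.06,-0.002,0,0,0,-1]]
  ]
}}

```text
clock: 16.6
position: [565.0, 202.4, 268.0]
ee_rot: [0.835, 0.551, 0.001, -0.0]
contact_force: [0.1, -0.1, 3.8]
gripper_width: 11.5
```

Emit:
{"op": "apply_moves", "data": {
  "increments": [
    [[0,-0.02,0,0,0,0,-1],[0,-0.04,0,0,0,0,-1],[0,-0.06,0,0,0,0,-1],[0,-0.06,0,0,0,0,-1]]
  ]
}}

```text
clock: 17.0
position: [559.2, 204.7, 267.9]
ee_rot: [0.835, 0.55, 0.0, -0.0]
contact_force: [0.9, 0.4, 5.6]
gripper_width: 10.9
```

```bash
python3 - <<'E'
from h import *
rel()
E
```

```text
t 17.0 pos [559.16 204.75 267.92] yawx 1.1658 tz [ 3.e-04  7.e-04 -1.e+00] F [0.92 0.44 5.56] T [ 0.05 -0.37  0.02] w 10.9 q [ 0.62  0.36 -0.12 -0.   -1.09  2.11]
stand x,y [70.46  0.15] bar under z 168.62 dial yaw-stand 0.002
```

Emit:
{"op": "apply_moves", "data": {
  "increments": [
    [[0,-0.02,-0.005,0,0,0,-1],[0,-0.04,-0.006,0,0,0,-1],[0,-0.06,-0.006,0,0,0,-1],[0,-0.06,-0.006,0,0,0,-1]]
  ]
}}

```text
clock: 17.4
position: [553.3, 207.0, 268.0]
ee_rot: [0.835, 0.55, -0.0, -0.0]
contact_force: [0.6, 0.2, 5.6]
gripper_width: 11.2
```

Emit:
{"op": "apply_moves", "data": {
  "increments": [
    [[0,-0.02,-0.001,0,0,0,-1],[0,-0.04,-0.002,0,0,0,-1],[0,-0.06,-0.002,0,0,0,-1],[0,-0.06,-0.002,0,0,0,-1]]
  ]
}}

```text
clock: 17.8
position: [547.6, 209.3, 268.0]
ee_rot: [0.835, 0.55, -0.001, -0.0]
contact_force: [-0.1, -0.2, 4.9]
gripper_width: 11.5
```

```bash
python3 - <<'E'
from h import *
rel()
E
```

```text
t 17.8 pos [547.64 209.29 267.99] yawx 1.1657 tz [-1.5e-03  1.0e-04 -1.0e+00] F [-0.07 -0.22  4.87] T [ 0.07 -0.13  0.03] w 11.5 q [ 0.64  0.35 -0.14 -0.   -1.08  2.1 ]
stand x,y [58.08 -0.23] bar under z 168.69 dial yaw-stand 0.0019
```

Emit:
{"op": "apply_moves", "data": {
  "increments": [
    [[0,-0.02,-0.003,0,0,0,-1],[0,-0.04,-0.004,0,0,0,-1],[0,-0.04,-0.004,0,0,0,-1]]
  ]
}}

```text
clock: 18.1
position: [543.8, 210.8, 268.1]
ee_rot: [0.835, 0.55, -0.001, -0.0]
contact_force: [-0.7, 0.3, 3.3]
gripper_width: 11.1
```

Emit:
{"op": "apply_moves", "data": {
  "increments": [
    [[0,-0.01,0,0,0,0,-1],[0,-0.015,0,0,0,0,-1],[0,-0.015,0,0,0,0,-1]]
  ]
}}

```text
clock: 18.4
position: [543.0, 211.2, 268.2]
ee_rot: [0.835, 0.55, -0.001, -0.0]
contact_force: [1.8, 0.2, 0.9]
gripper_width: 11.1
```

```bash
python3 - <<'E'
from h import *
rel()
E
```

```text
t 18.4 pos [542.99 211.23 268.19] yawx 1.1656 tz [-1.1e-03 -4.0e-04 -1.0e+00] F [1.76 0.2  0.89] T [-0.08 -0.37 -0.04] w 11.1 q [ 0.65  0.34 -0.15 -0.   -1.08  2.09]
stand x,y [53.04 -0.3 ] bar under z 168.89 dial yaw-stand 0.0018
```

Emit:
{"op": "apply_moves", "data": {
  "increments": [
    [[0,-0.005,0,0,0,0,-1],[0,-0.01,0,0,0,0,-1],[0,-0.01,0,0,0,0,-1]]
  ]
}}

```text
clock: 18.7
position: [542.1, 211.6, 268.3]
ee_rot: [0.835, 0.55, -0.0, -0.0]
contact_force: [0.2, -0.7, -0.3]
gripper_width: 11.1
```

```bash
python3 - <<'E'
from h import *
rel()
p=arm.get_image('wrist'); save(p,'wrist10.png')
a=cv2.cvtColor(p['img'],cv2.COLOR_RGB2BGR)[110:300,120:380]
cv2.imwrite('pics/w10c.png',cv2.resize(a,None,fx=3,fy=3,interpolation=cv2.INTER_CUBIC))
E
```

```text
t 18.7 pos [542.08 211.65 268.28] yawx 1.1655 tz [-1.e-03 -2.e-04 -1.e+00] F [ 0.24 -0.68 -0.26] T [-0.09 -0.25  0.  ] w 11.1 q [ 0.65  0.34 -0.15 -0.   -1.08  2.09]
stand x,y [52.04 -0.27] bar under z 168.98 dial yaw-stand 0.0017
```

View pics/w10c.png

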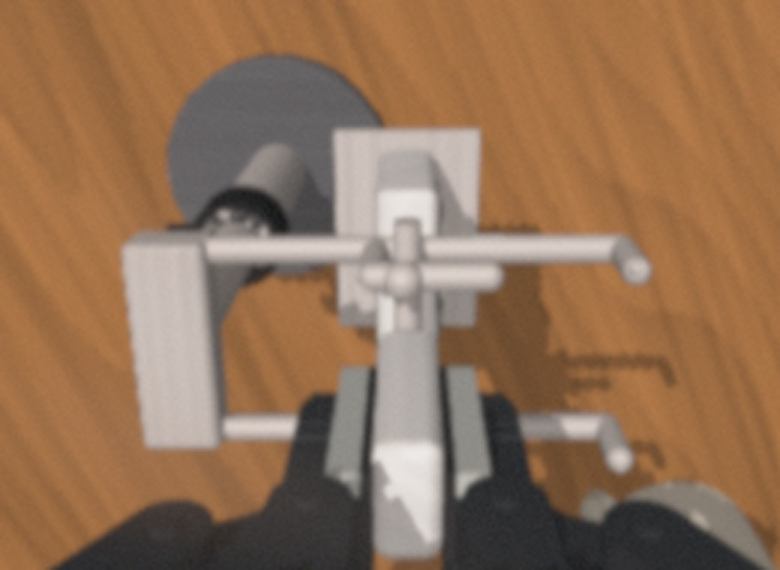

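Emit:
{"op": "apply_moves", "data": {
  "increments": [
    [[0,-0.005,0.003,0,0,0,-1],[0,-0.01,0.003,0,0,0,-1],[0,-0.01,0.003,0,0,0,-1]]
  ]
}}

```text
clock: 19.05
position: [541.3, 212.1, 268.3]
ee_rot: [0.835, 0.55, -0.0, -0.0]
contact_force: [0.7, -0.6, 0.8]
gripper_width: 10.9
```

Emit:
{"op": "apply_moves", "data": {
  "increments": [
    [[0,-0.005,0.002,0,0,0,-1],[0,-0.01,0.002,0,0,0,-1],[0,-0.01,0.002,0,0,0,-1]]
  ]
}}

```text
clock: 19.35
position: [540.9, 212.3, 268.3]
ee_rot: [0.835, 0.55, 0.0, 0.0]
contact_force: [4.5, -1.9, -0.2]
gripper_width: 11.5
```

```bash
python3 - <<'E'
from h import *
rel()
E
```

```text
t 19.35 pos [540.94 212.31 268.25] yawx 1.1658 tz [ 1.e-03 -3.e-04 -1.e+00] F [ 4.48 -1.87 -0.2 ] T [-0.81 -1.15 -0.02] w 11.5 q [ 0.65  0.34 -0.16  0.   -1.08  2.08]
stand x,y [50.73 -0.12] bar under z 168.95 dial yaw-stand 0.002
```

At the stop: about 5 N outward and x = 50.7 mm. I relax slightly and release gently.

Emit:
{"op": "apply_moves", "data": {
  "increments": [
    [[0,0.005,0,0,0,0,-1],[0,0.005,0,0,0,0,-1]]
  ]
}}

```text
clock: 19.55
position: [541.1, 212.3, 268.2]
ee_rot: [0.835, 0.55, 0.0, 0.0]
contact_force: [3.0, -1.7, 0.9]
gripper_width: 11.1
```

```bash
python3 - <<'E'
from h import *
rel()
E
```

```text
t 19.55 pos [541.1  212.26 268.23] yawx 1.1656 tz [ 1.e-04 -0.e+00 -1.e+00] F [ 2.99 -1.68  0.94] T [-0.62 -0.83 -0.01] w 11.1 q [ 0.65  0.34 -0.16  0.   -1.08  2.08]
stand x,y [50.9 -0.1] bar under z 168.93 dial yaw-stand 0.0018
```

Emit:
{"op": "apply_moves", "data": {
  "increments": [
    [[0,0,0,0,0,0,-0.7],[0,0,0,0,0,0,-0.65],[0,0,0,0,0,0,-0.6],[0,0,0,0,0,0,-0.5],[0,0,0,0,0,0,-0.3],[0,0,0,0,0,0,-0.1],[0,0,0,0,0,0,0],[0,0,0,0,0,0,0]]
  ]
}}

```text
clock: 20.35
position: [541.0, 212.3, 268.1]
ee_rot: [0.835, 0.55, -0.0, -0.0]
contact_force: [-0.2, -0.3, -0.5]
gripper_width: 42.8
```

```bash
python3 - <<'E'
from h import *
rel()
p=arm.get_image('wrist'); save(p,'wrist11.png')
a=cv2.cvtColor(p['img'],cv2.COLOR_RGB2BGR)[110:370,80:400]
cv2.imwrite('pics/w11c.png',cv2.resize(a,None,fx=2.3,fy=2.3,interpolation=cv2.INTER_CUBIC))
E
```

```text
t 20.35 pos [541.  212.3 268.1] yawx 1.1657 tz [-1.e-04 -0.e+00 -1.e+00] F [-0.17 -0.3  -0.48] T [ 0.03 -0.04  0.03] w 42.8 q [ 0.65  0.34 -0.16 -0.   -1.08  2.08]
stand x,y [50.79 -0.1 ] bar under z 168.8 dial yaw-stand 0.0019
```

View pics/w11c.png

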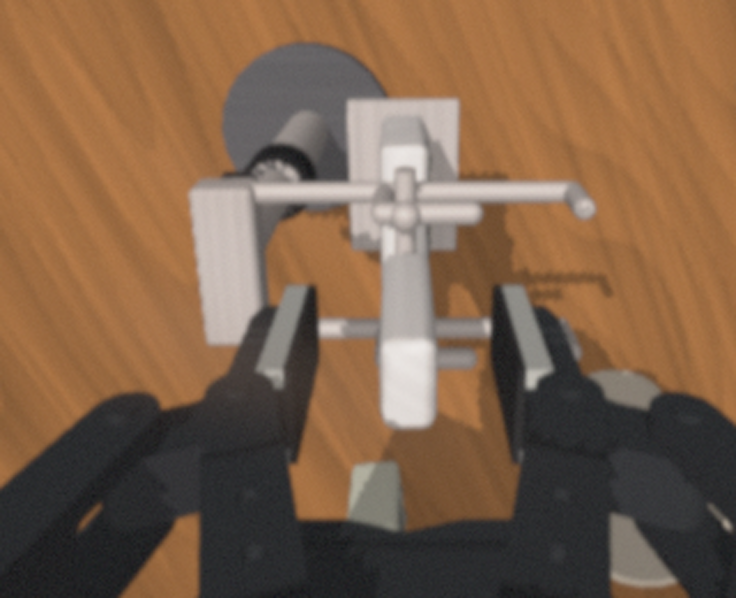

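Released and hanging upright, with the pads clear on both sides of the tab. Now straight up.

Emit:
{"op": "apply_moves", "data": {
  "increments": [
    [[0,0,-0.1,0,0,0,0],[0,0,-0.3,0,0,0,0],[0,0,-0.6,0,0,0,0],[0,0,-0.9,0,0,0,0],[0,0,-1,0,0,0,0],[0,0,-1,0,0,0,0],[0,0,-1,0,0,0,0]]
  ]
}}

```text
clock: 21.1
position: [540.5, 212.2, 367.1]
ee_rot: [0.835, 0.55, -0.001, -0.0]
contact_force: [0.2, -0.2, 0.0]
gripper_width: 42.7
```

```bash
python3 - <<'E'
from h import *
rel()
p=arm.get_image('wrist'); save(p,'wrist12.png')
a=cv2.cvtColor(p['img'],cv2.COLOR_RGB2BGR)[90:290,110:380]
cv2.imwrite('pics/w12c.png',cv2.resize(a,None,fx=2.8,fy=2.8,interpolation=cv2.INTER_CUBIC))
b=arm.get_image('scene');a=cv2.cvtColor(b['img'],cv2.COLOR_RGB2BGR)[110:280,150:350]
cv2.imwrite('pics/s12c.png',cv2.resize(a,None,fx=3.5,fy=3.5,interpolation=cv2.INTER_CUBIC))
E
```

```text
t 21.1 pos [540.52 212.16 367.1 ] yawx 1.1655 tz [-1.8e-03 -3.0e-04 -1.0e+00] F [ 0.23 -0.22  0.03] T [-0.   -0.04  0.01] w 42.7 q [ 0.65  0.27  0.   -0.   -1.3   2.08]
stand x,y [50.4  -0.42] bar under z 267.8 dial yaw-stand 0.0017
```

View pics/w12c.png

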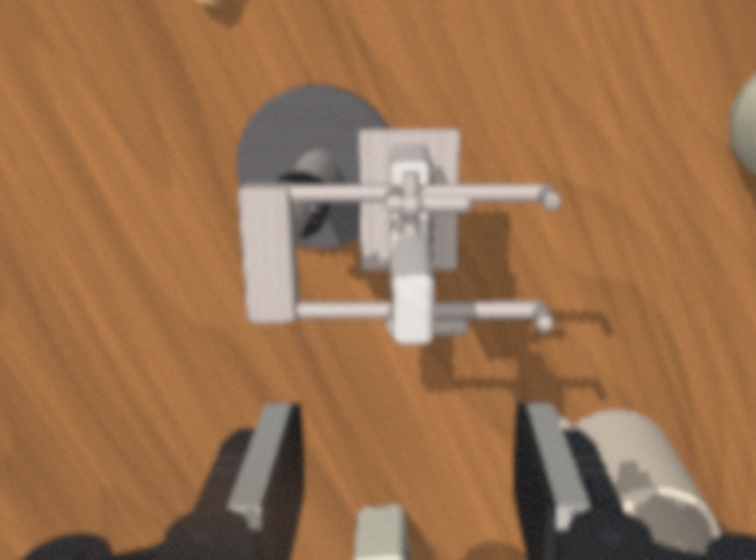

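View pics/s12c.png

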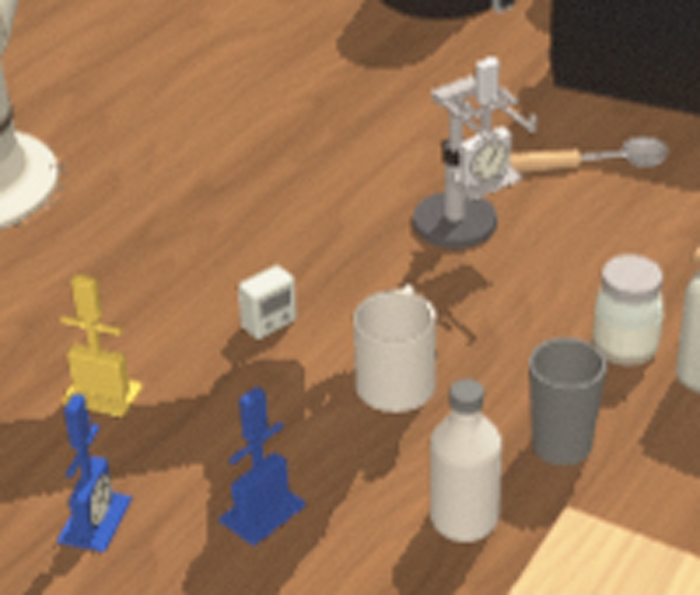

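```bash
python3 - <<'E'
from h import *
print(arm.job_done()); st()
E
```

```text
the job is handed in; nothing more can be done
None
the job is handed in; nothing more can be done
```

The thermometer hangs on the hook stand with its dial facing outward. I handed the job in at about 21 s.

- **Pick-up:** I gripped the metal thermometer, the one that is not blue or yellow, by its tab across the 12 mm thickness. I turned it so the dial would face away from the post.
- **Finding the hook:** I brought it in from the front and lowered it in 0.5 mm steps. The hook took the weight with the wires about 169 mm above the counter. The cameras had suggested 169–171 mm.
- **Sliding back:** I kept hold and slid it under the keepers until the stops pushed back with about 5 N, with the bar about 51 mm from the post. The highest vertical load I read on the hook was about 8 N.
- **Release:** I eased off the push, opened the gripper and lifted straight up 100 mm.

**Last checks:** No outside force on the tool after release. The wrist picture shows the thermometer hanging upright with its bar under the knobs. The scene picture shows the dial outward and the mug, timer, jar, soap, tumbler, spoon and look-alikes apparently where they were; the bowl was outside that last crop. None of the checks failed or disagreed. Whether the bar still touched the stops after release I could judge only from the wrist picture.

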